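# Put the brush and the bench scraper away in the utensil tray

### The job

Put the two tools away in the grey utensil tray: lay the flat brush lengthwise in the long narrow compartment and the bench scraper lengthwise in the wide one beside it, each lying flat on the compartment's floor as it lies now on the worktop. Lay them down rather than dropping them, and let go of both.

Things in the scene. Friction and masses are not known exactly. Their poses are not given: they have to be found in the camera images.
- brush: flat brush lying on the worktop, 170 mm long, 90 g. Origin: middle of its length, at its underside; x along it to the bristles, y across, z up. Pale wooden handle x -85 to 15 mm, 24 wide, 16 high: pinch it across from above; balance point at about x -10. Steel ferrule x 13 to 39, 40 wide, 16 high; stiff bristles to x 85, 38 wide. Either end may point either way in the tray.
- scraper: bench scraper lying on the worktop, 109 x 75 mm, 100 g. Origin: its middle, at its underside; y along it from white handle to blade edge, x across, z up. Handle bar across one end: y -54 to -32, 76 wide (x), 20 high: pinch from above across its 22 mm (closing along y) at x 0, y -43; it stays level. Steel blade: to y 54, 64 wide, 2 thick. Either end may point either way in the tray.
- tray: low grey utensil tray, 226 x 181 x 16 mm, fixed. Origin: centre of its underside; x along its length, y across, z up. Floor 2 mm thick, walls and dividers 3 mm thick and 16 mm high from the worktop. A divider along x (at y 10) parts the long compartment (+y) from the other side, which a wall at x 51.5 splits into the wide compartment (-x) and a small one that stays empty.
- long_slot (a point): centre of the long narrow compartment's floor, in the tray (axes as the tray's; tray x 0, y 49.5, z 2 mm). The compartment is 220 mm long (x) and 76 mm wide (y) inside, 14 mm deep.
- wide_slot (a point): centre of the wide compartment's floor, in the tray (axes as the tray's; tray x -30, y -39.5, z 2 mm). The compartment is 160 mm long (x) and 96 mm wide (y) inside, 14 mm deep: the scraper fits only with its length along the tray's x.

How it is judged:
By the outcome, as a careful person would: the job done as asked, in the order asked, and still so for the second after the job is handed in, with the robot touching nothing.
It also fails if it takes over 51 s, if anything falls off the work surface, if the arm or the gripper's body presses on something with over 40 N, if the wrist force passes 120 N, or if a joint passes its speed limit or range.

### The arm

A 6-joint arm with a two-finger parallel gripper is mounted at the origin on a cart in front of the work surface, level with it; the furniture and walls round the work are solid. World frame = base frame: x ahead of the robot, y to its left, z up, the work surface at z = 0. Lengths are in m, angles in rad, forces in N, time in s.
With the tool pointing down it reaches from about 0.35 to 0.975 m from the base axis. Payload 4.9 kg.
Tool frame: the origin (TCP) lies midway between the tips of the shut fingers; the grasp point (between the pads) lies 19 mm behind it; z points along the fingers, y is the line along which they close (so a half turn about z gives the same grasp; the last joint's range is limited). The gripper opens to 85 mm and grips with 20 to 120 N. Pads are 22 mm wide; open, the fingers measure 114 mm over their backs; the gripper's body (76 mm by 85 mm) begins 54 mm behind the grasp point. The pads swing forward as they close: fully open they stand 13 mm farther back than shut.
Start: joints at [-1.387, 0.053, 1.613, -0, 1.476, -0.119], TCP at [0.186, -0.597, 0.231] pointing down, gripper open.
Joint ranges: [-3.01, 3.01], [-1.01, 2.22], [0.06, 2.58], [-1.02, 4.17], [0.09, 2.62], [-3.14, 3.14]. Speed limits (rad/s): [2.57, 2.57, 3.14, 3.14, 3.14, 3.14].

### API

Orientations are given as a rotation vector (axis times angle).
In Python, from station import ctrl gives the robot as it stands.
- The arm moves only by the tool carry_out, never from a script. Its argument "moves" is a list of rows, each an object of numbers: "x", "y", "z": the shift along the tool's x, y, z in units of 25 mm (1.0 is 25 mm); "turn": the turn about the tool's z in rad. In form: [{"x": .., "y": .., "z": .., "turn": ..}, ...]. A call has exactly 8 rows; each row shifts and turns the commanded pose from where the row before left it, along the tool's axes as they then stand; what a row does not reach is not made up. A row lasts 1/10 s, in which the tool goes at most 50 mm and 8.59 degrees, less where a joint would pass 70% of its speed; a pose out of reach is approached as far as the arm can. A call is refused whole if a number of a shift passes 1 or a number of a turn 0.15, either way. A call with a gripper value outside its range is refused whole. "grip" is the finger opening in mm, from 0 to 85.4, set as the call begins (left out, the last holds). The fingers move at their own pace and stop on an object; "newtons" is the grip in N (left out, the last holds). Time passes only in rows, so rows that do not move let the fingers close, or fill a call up. It gives the time, the measured TCP pose, the force, the opening and the grip force at its end, in the units of the state.
- ctrl.get_obs(): the state, without advancing time (a new reading comes with each control period).
- ctrl.get_image(name): name is "scene" or "top" or "wrist"; returns the picture (400x640x3 uint8, red, green, blue); there is no depth.
- ctrl.calibration(name): a dict with "fx", "fy", "cx", "cy" (pixels), "R" (3x3) and "t" (3): a world point X has camera coordinates R X + t; the wrist camera has in their place "T_tool_cam" (4x4, takes a point from camera to tool coordinates, whose origin is the TCP and whose axes are the flange's). Camera axes: x right, y down, z forward; pixel columns grow to the right and rows downward; lengths in m; the calibration is good to about 2 mm. A picture is of the moment at which its call begins: read the wrist's pose just before it. calibration takes no time and is no camera call.
- ctrl.finish_job(): hands the job in; it is judged then, once.
Trained networks look in the newest picture that a camera, given by its name, has taken for a name from the list of things; names that differ only in an ending like _2 or _b are one class to them, and where a whole thing is asked for, a point or a joint stands for the part that bears it (a point fixed in the world has none). Each returns a list of dicts, best first, with "confidence" (0 to 1); they miss things now and then, are a little off and sometimes report something else, mostly with a low value. They report only what shows in the picture. A call takes as long as a camera call.
- ctrl.look_for(camera, query): "rect" ([left, top, width, height] in pixels, round what is visible of it).
- ctrl.mark_of(camera, query): "pixel" ([column, row] in pixels: a listed point, or the origin of a listed thing).
The state is a dict: "t": time; "q": joint angles; "dq": joint speeds; "effort": joint torques, N m; "tool_pos": TCP position; "tool_rot": TCP orientation; "contact_force": force on the tool from outside, world axes, zero at the start; "wrist_torque": the same for the moment, N m; "opening": finger opening in m; "grip_force": force on a finger pad.
Only numpy, scipy, OpenCV 4.12 (cv2) and the standard library are available. Lean on these libraries where they do the work, as an engineer would, in place of code of your own. Each camera call takes 0.05 s, during which the arm holds its last target. There are 200 camera calls.

## Working session

There is one attempt and no reset: what is moved stays moved. The work goes in short steps, Python scripts to look and compute and a tool call to move; the robot and the scene stay as the last step left them, time stands still between calls to the robot, and variables do not carry over. Pictures are saved under pics/ and viewed, at most 12 in all, crops included, and the job is handed in when it is done.

Besides the shell and the picture viewer there is one more tool, called after "Call:" as name(argument=value, ...), one argument or row to a line, values as JSON. carry_out: Moves the arm, as the interface text tells. Its arguments: {"type":"object","properties":{"moves":{"type":"array"},"grip":{"type":"number"},"newtons":{"type":"number"}},"required":["moves"]}

```bash
mkdir -p pics; ls; python3 - <<'E'
from station import ctrl
import cv2,numpy as np
o=ctrl.get_obs();print({k:np.round(o[k],3) for k in('t','tool_pos','tool_rot','opening')})
ims=[]
for c in('scene','top'):
    im=ctrl.get_image(c);cv2.imwrite(f'pics/{c}0.png',im[...,::-1])
    K=ctrl.calibration(c);print(c,K)
    for n in('brush','scraper','tray','long_slot','wide_slot'):
        print(n,ctrl.look_for(c,n)[:2],ctrl.mark_of(c,n)[:2])
print(ctrl.calibration('wrist'))
E
```

```text
pics
{'t': np.float64(0.0), 'tool_pos': array([ 0.186, -0.596,  0.23 ]), 'tool_rot': array([-3.104, -0.474,  0.   ]), 'opening': np.float64(0.085)}
scene {'fx': 444.6417603158791, 'fy': 444.6417603158791, 'cx': 314.58176964242665, 'cy': 208.64527503716428, 'R': array([[-0.88906371, -0.45777396, -0.00295394],
       [-0.23532854,  0.46255811, -0.8547868 ],
       [ 0.39266551, -0.75926477, -0.51897091]]), 't': array([0.47663342, 0.15516499, 0.81621199])}
brush [{'rect': [252.3, 229.4, 83.2, 16.3], 'confidence': 0.75}] [{'pixel': [296.9, 235.3], 'confidence': 0.92}]
scraper [{'rect': [275.9, 271.7, 63.1, 37.4], 'confidence': 0.56}] []
tray [{'rect': [262.6, 162.9, 97.8, 38.1], 'confidence': 0.92}] [{'pixel': [316.3, 185.3], 'confidence': 0.71}, {'pixel': [311.5, 291.4], 'confidence': 0.47}]
long_slot [{'rect': [265.9, 160.4, 94.6, 44.7], 'confidence': 0.55}] [{'pixel': [309.7, 190.8], 'confidence': 0.86}]
wide_slot [{'rect': [263.2, 164.8, 96.6, 39.6], 'confidence': 0.84}] [{'pixel': [328.8, 179.9], 'confidence': 0.67}]
top {'fx': 382.5871423025605, 'fy': 382.5871423025605, 'cx': 315.8
[... 659 characters left out ...]
115.5], 'confidence': 0.94}] [{'pixel': [380.0, 179.4], 'confidence': 0.58}, {'pixel': [393.9, 171.7], 'confidence': 0.39}]
wide_slot [{'rect': [342.7, 116.4, 110.3, 114.4], 'confidence': 0.92}] [{'pixel': [417.0, 177.6], 'confidence': 0.95}]
{'fx': 344.9827193513151, 'fy': 344.9827193513151, 'cx': 320.22473640655164, 'cy': 196.4408190785853, 'T_tool_cam': array([[ 9.13020061e-04, -9.44252449e-01, -3.29221020e-01,
         8.47396495e-02],
       [ 9.99999464e-01,  1.02268335e-03, -1.59928090e-04,
         3.06749129e-04],
       [ 4.87701347e-04, -3.29220697e-01,  9.44252876e-01,
        -1.42357437e-01],
       [ 0.00000000e+00,  0.00000000e+00,  0.00000000e+00,
         1.00000000e+00]])}
```

```bash
python3 - <<'E'
import cv2
im=cv2.imread('pics/top0.png')[100:300,190:470]
cv2.imwrite('pics/topc.png',cv2.resize(im,(784,560),interpolation=cv2.INTER_CUBIC))
E
```

```text
(no output)
```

View pics/topc.png

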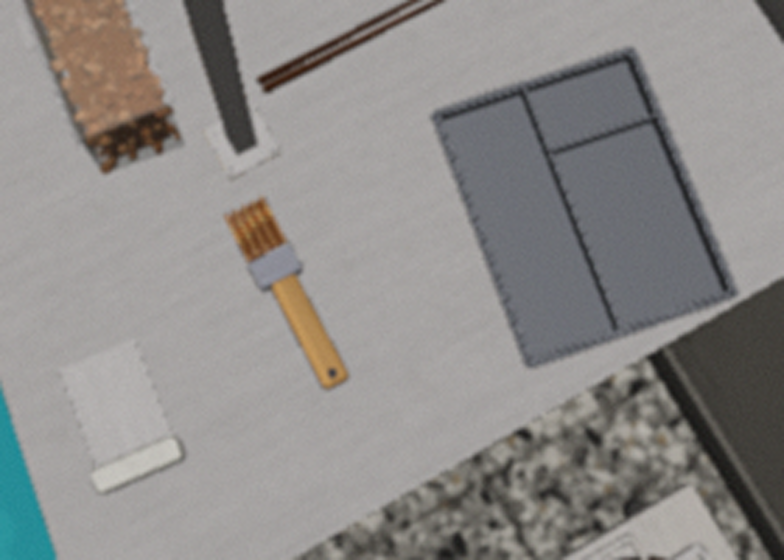

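View pics/scene0.png

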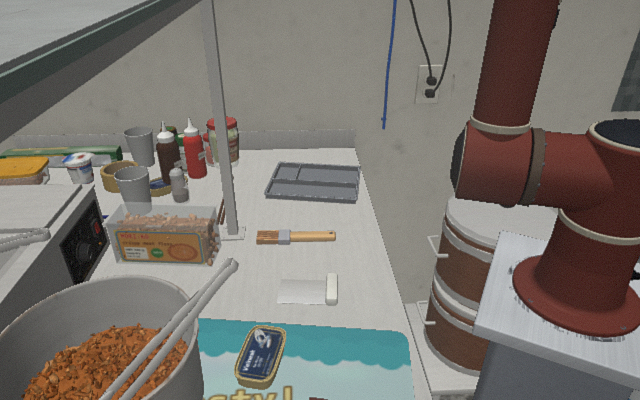

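The top view shows the brush with its bristles at crop (248,220) and handle end at (335,380). The scraper handle is at (138,466) and its blade end at (100,355). The tray corners are (435,115), (632,50), (735,292) and (530,365), with a post base near (242,150). The scene view shows a post and a shelf to keep clear of.

```bash
cat > h.py <<'E'
import numpy as np,cv2
from station import ctrl
from scipy.spatial.transform import Rotation as Ro
def cam(c):
    K=ctrl.calibration(c)
    if c!='wrist': return K,np.array(K['R']),np.array(K['t'])
    o=ctrl.get_obs();T=np.eye(4);T[:3,:3]=Ro.from_rotvec(o['tool_rot']).as_matrix();T[:3,3]=o['tool_pos']
    W=np.linalg.inv(T@np.array(K['T_tool_cam']));return K,W[:3,:3],W[:3,3]
def world(C,px,z=0.):
    K,R,t=C;px=np.atleast_2d(px).astype(float)
    d=np.c_[(px[:,0]-K['cx'])/K['fx'],(px[:,1]-K['cy'])/K['fy'],np.ones(len(px))]@R
    o=-R.T@t;return o+d*((z-o[2])/d[:,2])[:,None]
def pix(C,X):
    K,R,t=C;p=np.atleast_2d(X)@R.T+t
    return np.c_[K['fx']*p[:,0]/p[:,2]+K['cx'],K['fy']*p[:,1]/p[:,2]+K['cy']]
E
python3 - <<'E'
from h import *
np.set_printoptions(precision=4,suppress=True)
C=cam('top');f=lambda p:np.array(p)/2.8+[190,100]
tc=world(C,f([(435,115),(632,50),(735,292),(530,365)]),.016);print('tray',tc[:,:2],tc.mean(0))
for a,b in((0,3),(1,2)):
    d=tc[a]-tc[b];print(np.linalg.norm(d),np.arctan2(d[1],d[0]))
b=world(C,f([(248,207),(335,383)]),.012);d=b[0]-b[1];print('brush',b[:,:2],b.mean(0),np.linalg.norm(d),np.arctan2(d[1],d[0]))
s=world(C,f([(92,480),(183,447)]),.018);d=s[0]-s[1];print('scr handle',s,s.mean(0),np.linalg.norm(d),np.arctan2(d[1],d[0]))
s=world(C,f([(62,370),(135,342)]),.0);d=s[0]-s[1];print('blade edge',s,s.mean(0),np.linalg.norm(d),np.arctan2(d[1],d[0]))
print('post',world(C,f([(242,150)])), 'marks brush,scr,tray,ls,ws',world(C,[(292.1,204.4),(232.8,247.4),(393.9,172.9),(380,179.4),(417,177.6)],.003))
S=cam('scene');print('scene',world(S,[(296.9,235.3),(316.3,185.3),(309.7,190.8),(328.8,179.9)],.003))
print('box top', world(C,f([(180,140)]),.0), 'shelf edge?')
o=ctrl.get_obs();print(Ro.from_rotvec(o['tool_rot']).as_matrix())
E
```

```text
tray [[ 0.6932 -0.0371]
 [ 0.7551 -0.2077]
 [ 0.5433 -0.2844]
 [ 0.4804 -0.1137]] [ 0.618  -0.1607  0.016 ]
0.22608852412464234 0.34541803351098027
0.2253363793576062 0.34753624014428114
brush [[0.6108 0.1197]
 [0.4641 0.0445]] [0.5375 0.0821 0.012 ] 0.16486715301159494 0.47367305645912744
scr handle [[0.3842 0.2352 0.018 ]
 [0.4109 0.1646 0.018 ]] [0.3976 0.1999 0.018 ] 0.07550222279312302 1.9319819012878061
blade edge [[0.4731 0.2693 0.    ]
 [0.4971 0.2106 0.    ]] [0.4851 0.2399 0.    ] 0.06342787936679652 1.959559831315604
post [[0.6647 0.1276 0.    ]] marks brush,scr,tray,ls,ws [[ 0.5402  0.0867  0.003 ]
 [ 0.4385  0.2193  0.003 ]
 [ 0.62   -0.1537  0.003 ]
 [ 0.6035 -0.1202  0.003 ]
 [ 0.6093 -0.2084  0.003 ]]
scene [[ 0.5425  0.0722  0.003 ]
 [ 0.6096 -0.1526  0.003 ]
 [ 0.6111 -0.1183  0.003 ]
 [ 0.5935 -0.1951  0.003 ]]
box top [[0.6729 0.1812 0.    ]] shelf edge?
[[ 0.9545  0.2982  0.    ]
 [ 0.2982 -0.9545  0.    ]
 [ 0.     -0.     -1.    ]]
```

View pics/top0.png

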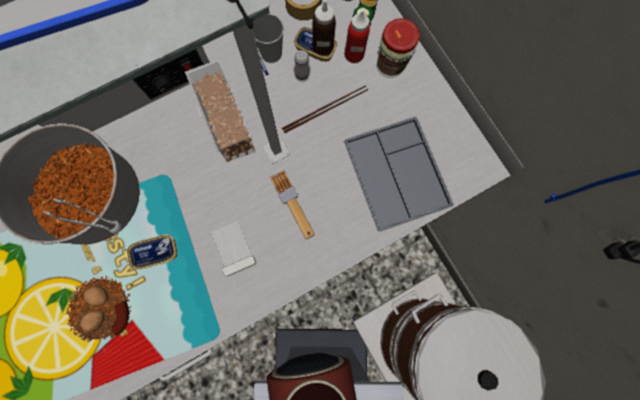

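Call:
carry_out(
  moves=[
    {"x":0.88,"y":-0.9},
    {"x":0.88,"y":-0.9},
    {"x":0.88,"y":-0.9},
    {"x":0.88,"y":-0.9},
    {"x":0.88,"y":-0.9},
    {"x":0.88,"y":-0.9},
    {"x":0.88,"y":-0.9},
    {"x":0.88,"y":-0.9},
  ],
  grip=60,
)

```text
validation failed for argument at $.mo...
```

Call:
carry_out(
  moves=[
    {"x":0.88,"y":-0.9},
    {"x":0.88,"y":-0.9},
    {"x":0.88,"y":-0.9},
    {"x":0.88,"y":-0.9},
    {"x":0.88,"y":-0.9},
    {"x":0.88,"y":-0.9},
    {"x":0.88,"y":-0.9},
    {"x":0.88,"y":-0.9},
  ],
)

```text
validation failed for argument at $.mo...
```

The top view shows the pot and tongs at (70,185), far left of the scraper at (235,248), so both tools can be reached freely. The move call needs all four keys in each row.

Call:
carry_out(
  moves=[
    {"x":0.88,"y":-0.9,"z":0,"turn":0},
    {"x":0.88,"y":-0.9,"z":0,"turn":0},
    {"x":0.88,"y":-0.9,"z":0,"turn":0},
    {"x":0.88,"y":-0.9,"z":0,"turn":0},
    {"x":0.88,"y":-0.9,"z":0,"turn":0},
    {"x":0.88,"y":-0.9,"z":0,"turn":0},
    {"x":0.88,"y":-0.9,"z":0,"turn":0},
    {"x":0.88,"y":-0.9,"z":0,"turn":0},
  ],
  grip=60,
)

```text
t: 1.9
tool_pos: [0.3011, -0.3711, 0.2315]
tool_rot: [3.105, 0.473, 0.0]
contact_force: [0.9, -0.7, 0.7]
opening: 0.06
grip_force: 0.0
```

Call:
carry_out(
  moves=[
    {"x":0.88,"y":-0.9,"z":0,"turn":0},
    {"x":0.88,"y":-0.9,"z":0,"turn":0},
    {"x":0.88,"y":-0.9,"z":0,"turn":0},
    {"x":0.88,"y":-0.9,"z":0,"turn":0},
    {"x":0.88,"y":-0.9,"z":0,"turn":0},
    {"x":0.88,"y":-0.9,"z":0,"turn":0},
    {"x":0.88,"y":-0.9,"z":0,"turn":0},
    {"x":0.88,"y":-0.9,"z":0,"turn":0},
  ],
)

```text
t: 2.7
tool_pos: [0.4154, -0.1468, 0.2316]
tool_rot: [3.105, 0.474, 0.001]
contact_force: [0.3, 0.0, -0.7]
opening: 0.06
grip_force: 0.0
```

Call:
carry_out(
  moves=[
    {"x":0.9,"y":-0.9,"z":0,"turn":0},
    {"x":0.9,"y":-0.9,"z":0,"turn":0},
    {"x":0.9,"y":-0.9,"z":0,"turn":0},
    {"x":0.9,"y":-0.9,"z":0,"turn":0},
    {"x":0.9,"y":-0.9,"z":0,"turn":0},
    {"x":0.9,"y":-0.9,"z":0,"turn":0},
    {"x":0.9,"y":-0.9,"z":0,"turn":-0.1},
    {"x":0,"y":0,"z":0,"turn":-0.07},
  ],
)

```text
t: 3.5
tool_pos: [0.5193, 0.0521, 0.2314]
tool_rot: [-3.051, -0.746, -0.001]
contact_force: [-0.9, 0.1, -0.2]
opening: 0.0598
grip_force: 0.0
```

```bash
cat > w.py <<'E'
from h import *
import sys
np.set_printoptions(precision=4,suppress=True)
C=cam('wrist');im=ctrl.get_image('wrist');cv2.imwrite(f'pics/{sys.argv[1]}.png',im[...,::-1])
np.savez(f'pics/{sys.argv[1]}.npz',R=C[1],t=C[2])
o=ctrl.get_obs();R=Ro.from_rotvec(o['tool_rot']).as_matrix();print(o['t'],o['tool_pos'],'yaw',np.arctan2(R[1,0],R[0,0]),'tilt',R[:,2],o['q'])
for n in sys.argv[2:]:
    for d in ctrl.mark_of('wrist',n)[:2]: print(n,d,world(C,d['pixel'],.002 if 'slot' in n else 0))
    print([ (d['rect'],d['confidence']) for d in ctrl.look_for('wrist',n)[:1]])
E
python3 w.py w1 brush
```

```text
3.55 [0.5188 0.0509 0.2313] yaw 0.4802908162015858 tilt [-0.0002  0.0001 -1.    ] [-0.0451 -0.1983  1.851   0.0001  1.4891  1.0454]
brush {'pixel': [297.4, 128.1], 'confidence': 0.97} [[0.5366 0.0887 0.    ]]
[([277.3, 42.7, 40.1, 166.5], 0.93)]
```

View pics/w1.png

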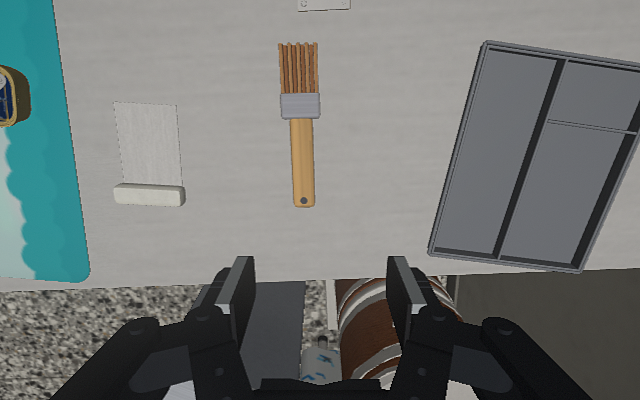

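The wrist view shows the brush from (298,43) to (304,207), the scraper handle at (149,187) with its blade edge at (145,102), and tray corners at (486,41), (430,252) and (581,271).

```bash
python3 - <<'E'
from h import *
np.set_printoptions(precision=4,suppress=True)
C=cam('wrist')
im=cv2.imread('pics/w1.png')
hsv=cv2.cvtColor(im,cv2.COLOR_BGR2HSV)
m=((hsv[...,0]<25)&(hsv[...,1]>90)&(hsv[...,2]>60)).astype('uint8');m[:,:270]=0;m[:,330:]=0;m[:30]=0;m[215:]=0
h=m.copy();h[:121]=0
ys,xs=np.nonzero(h);P=world(C,np.c_[xs,ys],.014)[:,:2];r=cv2.minAreaRect(P.astype('f4')*1000);print('handle',r)
v=cv2.fitLine(P.astype('f4'),cv2.DIST_HUBER,0,.01,.01).ravel();print(v,np.arctan2(v[1],v[0]))
ys,xs=np.nonzero(m);print('rows',ys.min(),ys.max())
e=world(C,[(298.5,43),(303.5,207)],.012);d=e[0]-e[1];print('brush ends',e[:,:2],np.hypot(*d[:2]),np.arctan2(d[1],d[0]))
# tray: outer top edges
c=world(C,[(486,41),(430,252),(581,271.5)],.016);print('tray',c[:,:2])
d=c[0]-c[1];print(np.linalg.norm(d),np.arctan2(d[1],d[0]));d=c[1]-c[2];print(np.linalg.norm(d),np.arctan2(d[1],d[0])-np.pi/2)
print('centre',(c[0]+c[2])/2)
s=world(C,[(114,184.5),(184.5,187)],.02);d=s[0]-s[1];print('handle',s,np.hypot(*d[:2]),np.arctan2(d[1],d[0])-np.pi/2)
s=world(C,[(113,102),(177,105.5)],.002);d=s[0]-s[1];print('edge',s,s.mean(0),np.hypot(*d[:2]),np.arctan2(d[1],d[0])-np.pi/2)
E
```

```text
handle ((504.89166259765625, 64.1717300415039), (93.66385650634766, 22.86199951171875), 28.340389251708984)
[0.8792 0.4764 0.5077 0.0657] 0.49652603
rows 42 206
brush ends [[0.6111 0.1203]
 [0.4619 0.0416]] 0.1687330329720409 0.4855040074342541
tray [[ 0.6935 -0.0376]
 [ 0.4801 -0.1136]
 [ 0.5399 -0.2874]]
0.2265214976526682 0.34205438681863304
0.18384031648859608 0.33143106419966584
centre [ 0.6167 -0.1625  0.016 ]
handle [[0.3953 0.235  0.02  ]
 [0.4271 0.1667 0.02  ]] 0.07534025976572406 0.4357833931377453
edge [[0.4729 0.2686 0.002 ]
 [0.4999 0.2081 0.002 ]] [0.4864 0.2383 0.002 ] 0.06628713619737658 0.41965960063761965
```

Call:
carry_out(
  moves=[
    {"x":0.37,"y":-0.38,"z":0.9,"turn":-0.01},
    {"x":0.37,"y":-0.38,"z":0.9,"turn":0},
    {"x":0,"y":0,"z":0.9,"turn":0},
    {"x":0,"y":0,"z":0.9,"turn":0},
    {"x":0,"y":0,"z":0.9,"turn":0},
    {"x":0,"y":0,"z":0.9,"turn":0},
    {"x":0,"y":0,"z":0.9,"turn":0},
    {"x":0,"y":0,"z":0.7,"turn":0},
  ],
)

```text
t: 4.45
tool_pos: [0.5253, 0.0739, 0.055]
tool_rot: [-3.051, -0.746, 0.002]
contact_force: [-0.7, -0.3, 0.2]
opening: 0.0602
grip_force: 0.0
```

```bash
python3 w.py w2 brush
```

```text
4.5 [0.5232 0.0739 0.052 ] yaw 0.47990696806301725 tilt [-0.0061 -0.     -1.    ] [-0.0005  0.0115  1.9731 -0.0001  1.1631  1.0904]
brush {'pixel': [313.3, 194.9], 'confidence': 0.85} [[0.5384 0.0852 0.    ]]
[([272.0, 43.7, 73.4, 284.1], 0.8)]
```

View pics/w2.png

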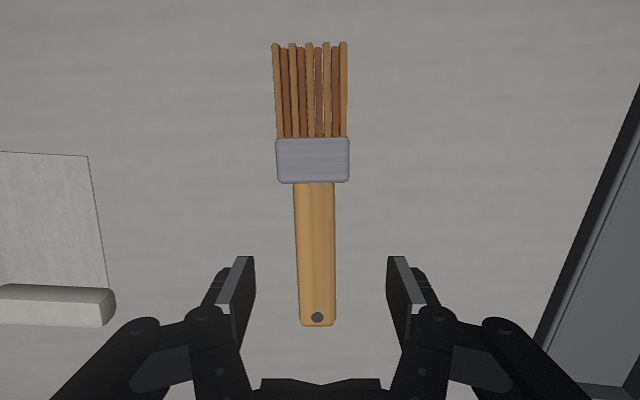

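The brush handle (columns 295–335) sits between the open fingers (253–388), and nearly straight.

Call:
carry_out(
  moves=[
    {"x":0.1,"y":-0.04,"z":0.7,"turn":-0.01},
    {"x":0,"y":0,"z":0.6,"turn":0},
    {"x":0,"y":0,"z":0.4,"turn":0},
    {"x":0,"y":0,"z":0.25,"turn":0},
    {"x":0,"y":0,"z":0,"turn":0},
    {"x":0,"y":0,"z":0,"turn":0},
    {"x":0,"y":0,"z":0,"turn":0},
    {"x":0,"y":0,"z":0,"turn":0},
  ],
)

```text
t: 5.4
tool_pos: [0.5284, 0.0768, 0.0083]
tool_rot: [3.046, 0.766, 0.002]
contact_force: [0.4, 0.6, -0.2]
opening: 0.0601
grip_force: 0.0
```

Call:
carry_out(
  moves=[
    {"x":0,"y":0,"z":0,"turn":0},
    {"x":0,"y":0,"z":0,"turn":0},
    {"x":0,"y":0,"z":0,"turn":0},
    {"x":0,"y":0,"z":0,"turn":0},
    {"x":0,"y":0,"z":0,"turn":0},
    {"x":0,"y":0,"z":0,"turn":0},
    {"x":0,"y":0,"z":0,"turn":0},
    {"x":0,"y":0,"z":0,"turn":0},
  ],
  grip=10,
  newtons=40,
)

```text
t: 6.2
tool_pos: [0.5282, 0.0768, 0.0079]
tool_rot: [3.047, 0.766, 0.001]
contact_force: [-0.7, 0.9, 3.2]
opening: 0.0227
grip_force: 40.8
```

Call:
carry_out(
  moves=[
    {"x":0,"y":0,"z":-0.4,"turn":0},
    {"x":0,"y":0,"z":-0.7,"turn":0},
    {"x":0,"y":0,"z":-0.9,"turn":0},
    {"x":-0.1,"y":0.5,"z":-0.6,"turn":0},
    {"x":-0.2,"y":1,"z":0,"turn":0},
    {"x":-0.2,"y":1,"z":0,"turn":0},
    {"x":-0.2,"y":1,"z":0,"turn":0},
    {"x":-0.2,"y":1,"z":0,"turn":0},
  ],
)

```text
t: 7.0
tool_pos: [0.5611, -0.0348, 0.0726]
tool_rot: [3.047, 0.766, -0.001]
contact_force: [0.2, -0.8, -0.8]
opening: 0.0228
grip_force: 40.3
```

Call:
carry_out(
  moves=[
    {"x":-0.2,"y":1,"z":0,"turn":0},
    {"x":-0.2,"y":1,"z":0,"turn":0},
    {"x":-0.2,"y":0.9,"z":0,"turn":0},
    {"x":-0.17,"y":0.65,"z":0,"turn":0},
    {"x":0,"y":0,"z":0,"turn":0.08},
    {"x":0,"y":0,"z":0,"turn":0.07},
    {"x":0,"y":0,"z":0,"turn":0},
    {"x":0,"y":0,"z":0,"turn":0},
  ],
)

```text
t: 7.8
tool_pos: [0.586, -0.1205, 0.0724]
tool_rot: [-3.095, -0.538, 0.001]
contact_force: [0.4, -0.1, -0.2]
opening: 0.023
grip_force: 40.2
```

```bash
python3 w.py w3 brush tray long_slot
```

```text
7.85 [ 0.586  -0.1204  0.0725] yaw 0.3441787333273594 tilt [-0.0003  0.     -1.    ] [-0.3269  0.1386  1.7995 -0.0001  1.2038  0.8998]
brush {'pixel': [317.1, 235.4], 'confidence': 0.69} [[ 0.568 -0.125  0.   ]]
[([268.9, 41.2, 98.9, 344.3], 0.65)]
[([230.8, 0.0, 364.8, 348.4], 0.8)]
[([232.0, 1.6, 359.2, 345.8], 0.89)]
```

View pics/w3.png

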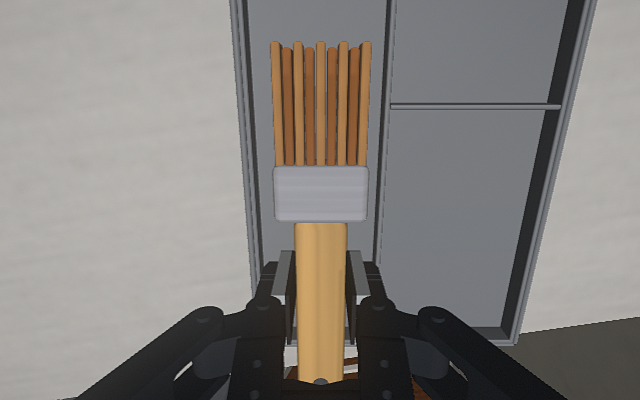

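The brush is held straight over the long compartment. The left wall is at column 232–255, the divider at 390 (top) to 375 (bottom), the cross wall at row 106 and the near wall at row 345.

```bash
python3 - <<'E'
from h import *
np.set_printoptions(precision=4,suppress=True)
C=cam('wrist');g=ctrl.get_obs();P=g['tool_pos']
R=Ro.from_rotvec(g['tool_rot']).as_matrix()
for n,p,z in(('cross wall top',[(393,106),(560,106)],.016),('left outer top',[(231,0),(248.5,250)],.016),('divider top mid',[(392,10),(390,105),(379,250)],.016),('near wall top',[(400,345),(516,345)],.016),('right outer',[(597,0),(520,338)],.016)):
    w=world(C,p,z);print(n,w[:,:2],'tool xy',((w-P)@R)[:,:2])
E
```

```text
cross wall top [[ 0.665  -0.1355]
 [ 0.6965 -0.2234]] tool xy [[0.069  0.0409]
 [0.0691 0.1343]]
left outer top [[ 0.6852 -0.0367]
 [ 0.5507 -0.084 ]] tool xy [[ 0.1213 -0.0453]
 [-0.0213 -0.046 ]]
divider top mid [[ 0.7087 -0.1157]
 [ 0.6649 -0.1337]
 [ 0.5791 -0.1633]] tool xy [[ 0.1169  0.037 ]
 [ 0.0695  0.0392]
 [-0.0212  0.0382]]
near wall top [[ 0.5137 -0.2074]
 [ 0.5419 -0.2858]] tool xy [[-0.0976  0.0577]
 [-0.0975  0.141 ]]
right outer [[ 0.7481 -0.2122]
 [ 0.5483 -0.2853]] tool xy [[ 0.1215  0.1411]
 [-0.0913  0.1427]]
```

Call:
carry_out(
  moves=[
    {"x":0.14,"y":-0.06,"z":0.2,"turn":0},
    {"x":0.14,"y":-0.06,"z":0.4,"turn":0},
    {"x":0,"y":0,"z":0.5,"turn":0},
    {"x":0,"y":0,"z":0.5,"turn":0},
    {"x":0,"y":0,"z":0.4,"turn":0},
    {"x":0,"y":0,"z":0.3,"turn":0},
    {"x":0,"y":0,"z":0.1,"turn":0},
    {"x":0,"y":0,"z":0.05,"turn":0},
  ],
)

```text
t: 8.95
tool_pos: [0.5917, -0.1152, 0.0109]
tool_rot: [-3.095, -0.536, 0.001]
contact_force: [-0.0, 0.7, -1.0]
opening: 0.0224
grip_force: 40.2
```

Call:
carry_out(
  moves=[
    {"x":0,"y":0,"z":0.03,"turn":0},
    {"x":0,"y":0,"z":0.03,"turn":0},
    {"x":0,"y":0,"z":0,"turn":0},
    {"x":0,"y":0,"z":0,"turn":0},
    {"x":0,"y":0,"z":0,"turn":0},
    {"x":0,"y":0,"z":0,"turn":0},
    {"x":0,"y":0,"z":0,"turn":0},
    {"x":0,"y":0,"z":0,"turn":0},
  ],
)

```text
t: 9.75
tool_pos: [0.592, -0.1151, 0.01]
tool_rot: [3.095, 0.536, 0.0]
contact_force: [-0.0, 0.4, 0.0]
opening: 0.0226
grip_force: 40.3
```

Call:
carry_out(
  moves=[
    {"x":0,"y":0,"z":0.03,"turn":0},
    {"x":0,"y":0,"z":0,"turn":0},
    {"x":0,"y":0,"z":0,"turn":0},
    {"x":0,"y":0,"z":0,"turn":0},
    {"x":0,"y":0,"z":0,"turn":0},
    {"x":0,"y":0,"z":0,"turn":0},
    {"x":0,"y":0,"z":0,"turn":0},
    {"x":0,"y":0,"z":0,"turn":0},
  ],
)

```text
t: 10.55
tool_pos: [0.592, -0.1152, 0.01]
tool_rot: [-3.096, -0.536, 0.0]
contact_force: [-2.1, 0.2, 5.2]
opening: 0.0226
grip_force: 40.9
```

Call:
carry_out(
  moves=[
    {"x":0,"y":0,"z":0,"turn":0},
    {"x":0,"y":0,"z":0,"turn":0},
    {"x":0,"y":0,"z":0,"turn":0},
    {"x":0,"y":0,"z":0,"turn":0},
    {"x":0,"y":0,"z":-0.2,"turn":0},
    {"x":0,"y":0,"z":-0.5,"turn":0},
    {"x":0,"y":0,"z":-0.9,"turn":0},
    {"x":0,"y":0,"z":-0.9,"turn":0},
  ],
  grip=33,
)

```text
t: 11.35
tool_pos: [0.5918, -0.1151, 0.073]
tool_rot: [3.096, 0.536, 0.0]
contact_force: [-0.2, 0.1, -0.4]
opening: 0.0331
grip_force: 0.0
```

```bash
python3 - <<'E'
from h import *
np.set_printoptions(precision=4,suppress=True)
s=np.array([.412,.2005]);e=np.array([.4864,.2385])  # handle far top edge mid, blade edge mid
print(np.arctan2(*(e-s)[::-1]),np.linalg.norm(e-s))
g=ctrl.get_obs();print(g['tool_pos'],g['tool_rot'],g['q'])
E
python3 w.py w4 brush
```

```text
0.47221271003916526 0.08354256400183084
[ 0.5918 -0.1151  0.073 ] [3.0955 0.5359 0.0001] [-0.3155  0.1479  1.7882  0.      1.2054  0.9125]
11.4 [ 0.5949 -0.116   0.078 ] yaw 0.3429444253608375 tilt [ 0.0076 -0.0024 -1.    ] [-0.3154  0.1438  1.7834  0.      1.2065  0.9125]
brush {'pixel': [317.6, 194.1], 'confidence': 0.89} [[ 0.602  -0.1099  0.    ]]
[([284.1, 50.3, 69.9, 265.0], 0.94)]
```

View pics/w4.png

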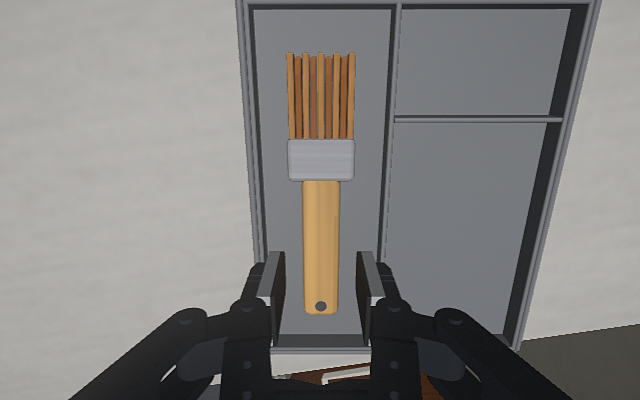

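The brush lies flat and straight in the long compartment, from (320,52) to (320,313), clear of the fingers. Next is the scraper.

Call:
carry_out(
  moves=[
    {"x":-0.2,"y":-1,"z":-0.7,"turn":0},
    {"x":-0.2,"y":-1,"z":-0.7,"turn":0},
    {"x":-0.2,"y":-1,"z":-0.7,"turn":0},
    {"x":-0.2,"y":-1,"z":-0.7,"turn":0},
    {"x":-0.2,"y":-1,"z":-0.7,"turn":0},
    {"x":-0.2,"y":-1,"z":-0.5,"turn":0},
    {"x":-0.2,"y":-1,"z":0,"turn":0},
    {"x":-0.2,"y":-1,"z":0,"turn":0},
  ],
  grip=60,
)

```text
t: 12.3
tool_pos: [0.4861, 0.0606, 0.1713]
tool_rot: [-3.095, -0.536, 0.0]
contact_force: [0.4, -0.6, 0.0]
opening: 0.0601
grip_force: 0.0
```

Call:
carry_out(
  moves=[
    {"x":-0.22,"y":-0.91,"z":0,"turn":0},
    {"x":-0.22,"y":-0.91,"z":0,"turn":0},
    {"x":-0.22,"y":-0.91,"z":0,"turn":0},
    {"x":-0.22,"y":-0.91,"z":0,"turn":0},
    {"x":-0.22,"y":-0.91,"z":0,"turn":0},
    {"x":-0.22,"y":-0.91,"z":0,"turn":0},
    {"x":-0.22,"y":-0.91,"z":0,"turn":0},
    {"x":0,"y":0,"z":0,"turn":-0.14},
  ],
)

```text
t: 13.1
tool_pos: [0.3952, 0.1983, 0.1704]
tool_rot: [-3.048, -0.76, 0.003]
contact_force: [0.1, -0.3, -0.1]
opening: 0.0599
grip_force: 0.0
```

Call:
carry_out(
  moves=[
    {"x":0,"y":0,"z":0,"turn":-0.14},
    {"x":0,"y":0,"z":0,"turn":-0.14},
    {"x":0,"y":0,"z":0,"turn":-0.14},
    {"x":0,"y":0,"z":0,"turn":-0.14},
    {"x":0,"y":0,"z":0,"turn":-0.14},
    {"x":0,"y":0,"z":0,"turn":-0.14},
    {"x":0,"y":0,"z":0,"turn":-0.14},
    {"x":0,"y":0,"z":0,"turn":-0.14},
  ],
)

```text
t: 13.9
tool_pos: [0.3965, 0.1967, 0.1705]
tool_rot: [-2.178, -2.262, 0.003]
contact_force: [1.0, 0.0, -0.6]
opening: 0.06
grip_force: 0.0
```

Call:
carry_out(
  moves=[
    {"x":0,"y":0,"z":0,"turn":-0.14},
    {"x":0,"y":0,"z":0,"turn":-0.14},
    {"x":0,"y":0,"z":0,"turn":-0.11},
    {"x":0,"y":0,"z":0,"turn":0},
    {"x":0,"y":0,"z":0,"turn":0},
    {"x":0,"y":0,"z":0,"turn":0},
    {"x":0,"y":0,"z":0,"turn":0},
    {"x":0,"y":0,"z":0,"turn":0},
  ],
)

```text
t: 14.7
tool_pos: [0.3971, 0.1968, 0.1715]
tool_rot: [-1.708, -2.637, 0.0]
contact_force: [0.8, 0.0, -0.1]
opening: 0.0599
grip_force: 0.0
```

```bash
python3 w.py w5 scraper
```

```text
14.75 [0.3971 0.1969 0.1716] yaw 1.9923923883330392 tilt [ 0.  0. -1.] [ 0.292  -0.3642  2.0843 -0.      1.4214 -0.1296]
scraper {'pixel': [368.2, 163.0], 'confidence': 0.94} [[0.4342 0.2228 0.    ]]
[([312.4, 124.9, 120.1, 83.6], 0.72)]
```

View pics/w5.png

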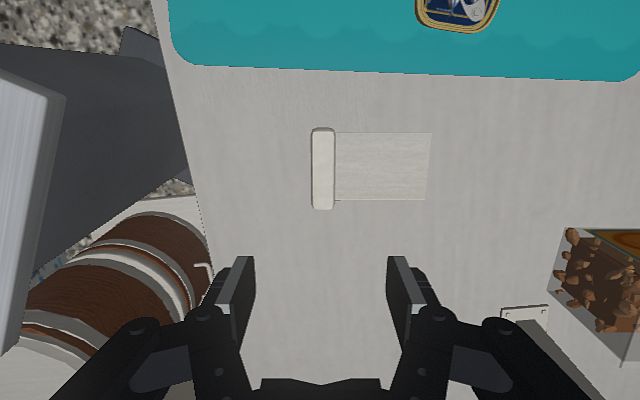

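The wrist view shows the scraper handle at columns 311–335, rows 127–209, and the blade reaching right to column 432.

```bash
cat > s.py <<'E'
from h import *
import sys
np.set_printoptions(precision=4,suppress=True)
a=[float(v) for v in sys.argv[1:]]
C=cam('wrist');g=ctrl.get_obs();P=g['tool_pos'];R=Ro.from_rotvec(g['tool_rot']).as_matrix()
p=np.reshape(a,(-1,3))
for q in p:
    w=world(C,q[:2],q[2])[0];print(q,w[:2],'tool mm',1000*((w-P)@R)[:2],P[2])
E
python3 s.py 323 128 .02 324 208 .02  322 168 .02 311.5 168 .02 334.5 168 .02 432 132 .002 426 200 .002
```

```text
[323.   128.     0.02] [0.3812 0.2375] tool mm [43.6119  2.0587] 0.1715795142226147
[324.   208.     0.02] [0.4119 0.172 ] tool mm [-28.7052   3.2286] 0.1715795142226147
[322.   168.     0.02] [0.3947 0.2055] tool mm [8.8696 1.3053] 0.1715795142226147
[311.5  168.     0.02] [0.3863 0.2017] tool mm [ 8.8608 -7.9026] 0.1715795142226147
[334.5  168.     0.02] [0.4047 0.21  ] tool mm [ 8.8801 12.267 ] 0.1715795142226147
[432.    132.      0.002] [0.4732 0.2722] tool mm [ 37.6276 100.1909] 0.1715795142226147
[426.    200.      0.002] [0.5009 0.2134] tool mm [-27.3195 101.3985] 0.1715795142226147
```

Call:
carry_out(
  moves=[
    {"x":0.15,"y":0.05,"z":0.6,"turn":0},
    {"x":0.15,"y":0.05,"z":0.9,"turn":0},
    {"x":0,"y":0,"z":0.9,"turn":0},
    {"x":0,"y":0,"z":0.9,"turn":0},
    {"x":0,"y":0,"z":0.8,"turn":0},
    {"x":0,"y":0,"z":0.6,"turn":0},
    {"x":0,"y":0,"z":0,"turn":0},
    {"x":0,"y":0,"z":0,"turn":0},
  ],
  grip=50,
)

```text
t: 15.65
tool_pos: [0.3964, 0.2047, 0.0543]
tool_rot: [-1.707, -2.637, 0.0]
contact_force: [0.1, -0.5, 0.1]
opening: 0.0501
grip_force: 0.0
```

```bash
python3 w.py w6 scraper
```

```text
15.7 [0.397  0.2049 0.055 ] yaw 1.9927224465251396 tilt [ 0.0013  0.0004 -1.    ] [ 0.3097 -0.206   2.1678  0.      1.1784 -0.1123]
scraper {'pixel': [390.5, 223.1], 'confidence': 0.7} [[0.4364 0.2214 0.    ]]
[([297.8, 165.5, 190.4, 127.3], 0.84)]
```

View pics/w6.png

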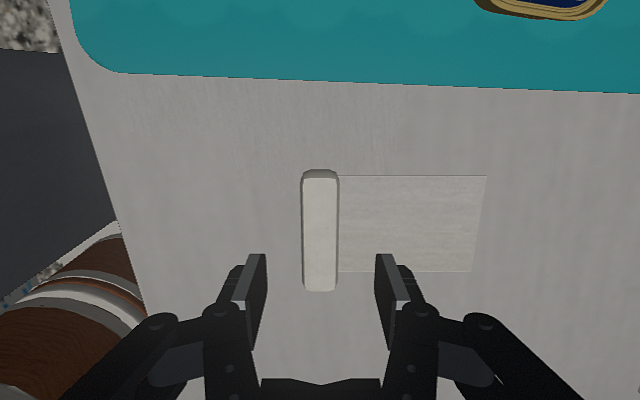

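The handle (columns 302–339) is centred between the fingers (265–377).

Call:
carry_out(
  moves=[
    {"x":0,"y":0,"z":0.6,"turn":0},
    {"x":0,"y":0,"z":0.6,"turn":0},
    {"x":0,"y":0,"z":0.5,"turn":0},
    {"x":0,"y":0,"z":0.22,"turn":0},
    {"x":0,"y":0,"z":0,"turn":0},
    {"x":0,"y":0,"z":0,"turn":0},
    {"x":0,"y":0,"z":0,"turn":0},
    {"x":0,"y":0,"z":0,"turn":0},
  ],
)

```text
t: 16.6
tool_pos: [0.3969, 0.2049, 0.0067]
tool_rot: [1.706, 2.637, 0.002]
contact_force: [-0.2, -0.0, -0.2]
opening: 0.0499
grip_force: 0.0
```

```bash
python3 w.py w7 scraper; python3 s.py 320 248 .02
```

```text
16.65 [0.3968 0.2049 0.0066] yaw 1.992843186848544 tilt [ 0.001   0.0003 -1.    ] [ 0.3097 -0.1178  2.1865 -0.      1.0719 -0.1124]
scraper {'pixel': [406.9, 263.3], 'confidence': 0.64} [[0.4363 0.2205 0.    ]]
[([290.1, 196.1, 241.3, 155.6], 0.76)]
[320.   248.     0.02] [0.3893 0.2203] tool mm [17.1525 -0.3176] 0.0064026871455606545
```

Call:
carry_out(
  moves=[
    {"x":0,"y":0,"z":0,"turn":0},
    {"x":0,"y":0,"z":0,"turn":0},
    {"x":0,"y":0,"z":0,"turn":0},
    {"x":0,"y":0,"z":0,"turn":0},
    {"x":0,"y":0,"z":0,"turn":0},
    {"x":0,"y":0,"z":0,"turn":0},
    {"x":0,"y":0,"z":0,"turn":0},
    {"x":0,"y":0,"z":0,"turn":0},
  ],
  grip=10,
  newtons=50,
)

```text
t: 17.55
tool_pos: [0.3966, 0.2048, 0.0063]
tool_rot: [1.707, 2.637, 0.001]
contact_force: [-0.7, 0.0, 3.0]
opening: 0.0207
grip_force: 51.3
```

Call:
carry_out(
  moves=[
    {"x":0,"y":0,"z":-0.4,"turn":0},
    {"x":0,"y":0,"z":-0.8,"turn":0},
    {"x":0,"y":0,"z":-0.9,"turn":0},
    {"x":-0.3,"y":0,"z":-0.65,"turn":0},
    {"x":-0.7,"y":-0.05,"z":0,"turn":0},
    {"x":-0.9,"y":-0.05,"z":0,"turn":0},
    {"x":-0.9,"y":-0.05,"z":0,"turn":0},
    {"x":-0.9,"y":-0.05,"z":0,"turn":0},
  ],
)

```text
t: 18.35
tool_pos: [0.4292, 0.1175, 0.0746]
tool_rot: [-1.706, -2.637, 0.001]
contact_force: [0.5, -0.0, -2.4]
opening: 0.0205
grip_force: 50.8
```

Call:
carry_out(
  moves=[
    {"x":-0.9,"y":-0.05,"z":0,"turn":0},
    {"x":-0.9,"y":-0.05,"z":0,"turn":0},
    {"x":-0.9,"y":-0.05,"z":0,"turn":0},
    {"x":-0.9,"y":-0.05,"z":0,"turn":0},
    {"x":-0.9,"y":-0.05,"z":0,"turn":0},
    {"x":-0.9,"y":-0.05,"z":0,"turn":0},
    {"x":-0.9,"y":-0.05,"z":0,"turn":0},
    {"x":-0.9,"y":-0.05,"z":0,"turn":0},
  ],
)

```text
t: 19.15
tool_pos: [0.4939, -0.0507, 0.0745]
tool_rot: [-1.706, -2.636, 0.001]
contact_force: [-0.6, 0.4, -0.8]
opening: 0.0208
grip_force: 50.8
```

Call:
carry_out(
  moves=[
    {"x":-0.9,"y":-0.05,"z":0,"turn":0},
    {"x":-0.9,"y":-0.05,"z":0,"turn":0},
    {"x":-0.9,"y":-0.05,"z":0,"turn":0},
    {"x":-0.9,"y":-0.05,"z":0,"turn":0},
    {"x":-0.9,"y":-0.05,"z":0,"turn":0},
    {"x":-0.9,"y":-0.05,"z":0,"turn":0},
    {"x":-0.9,"y":-0.05,"z":0,"turn":0},
    {"x":-0.7,"y":0,"z":0,"turn":0.08},
  ],
)

```text
t: 19.95
tool_pos: [0.5577, -0.2142, 0.0745]
tool_rot: [-1.814, -2.564, 0.0]
contact_force: [-0.3, 0.7, -0.7]
opening: 0.021
grip_force: 50.8
```

```bash
python3 w.py w8 scraper wide_slot
```

```text
20.0 [ 0.5587 -0.2164  0.075 ] yaw 1.9057759551236126 tilt [ 0.0006 -0.0018 -1.    ] [-0.4931  0.1364  1.7974 -0.0013  1.2065 -0.8276]
scraper {'pixel': [407.2, 265.5], 'confidence': 0.89} [[ 0.6304 -0.234   0.    ]]
[]
[([241.7, 0.0, 398.3, 302.6], 0.93)]
```

View pics/w8.png

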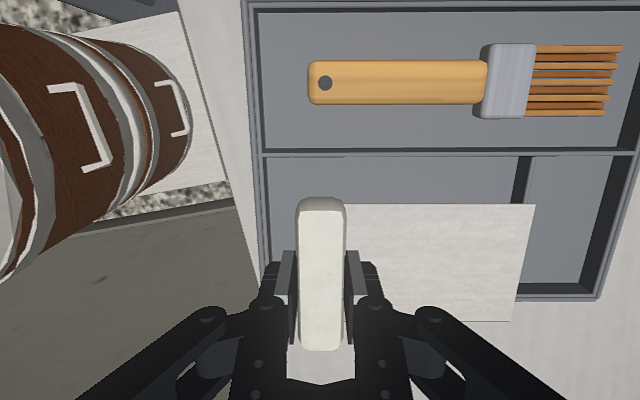

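The level scraper hangs over the wide compartment. The divider is at row 153, the end wall at column 256, the cross wall at column 527 and the far wall at row 298; the brush is undisturbed.

```bash
python3 s.py 265 153.5 .016 520 153 .016 248 3 .016 257 150 .016 530 156 .016 598 299 .016 540 296 .016 535 205 .0705 511 321 .0705
```

```text
[265.    153.5     0.016] [ 0.5122 -0.1843] tool mm [ 41.6605 -32.8616] 0.07431122644141892
[520.    153.      0.016] [ 0.6537 -0.1332] tool mm [ 42.1341 117.5779] 0.07431122644141892
[248.      3.      0.016] [ 0.4813 -0.1117] tool mm [120.4245 -37.5793] 0.07431122644141892
[257.    150.      0.016] [ 0.5072 -0.1838] tool mm [ 43.7452 -37.4639] 0.07431122644141892
[530.    156.      0.016] [ 0.6602 -0.1328] tool mm [ 40.3421 123.831 ] 0.07431122644141892
[598.    299.      0.016] [ 0.7564 -0.2043] tool mm [-59.3187 190.354 ] 0.07431122644141892
[540.    296.      0.016] [ 0.7177 -0.2156] tool mm [-56.9692 150.1039] 0.07431122644141892
[535.     205.       0.0705] [ 0.6385 -0.1518] tool mm [29.8428 96.9165] 0.07431122644141892
[511.     321.       0.0705] [ 0.6605 -0.2113] tool mm [-33.608   97.5993] 0.07431122644141892
```

Call:
carry_out(
  moves=[
    {"x":-0.12,"y":0,"z":0.2,"turn":0},
    {"x":-0.12,"y":0,"z":0.4,"turn":0},
    {"x":0,"y":0,"z":0.5,"turn":0},
    {"x":0,"y":0,"z":0.5,"turn":0},
    {"x":0,"y":0,"z":0.4,"turn":0},
    {"x":0,"y":0,"z":0.3,"turn":0},
    {"x":0,"y":0,"z":0.15,"turn":0},
    {"x":0,"y":0,"z":0.05,"turn":0},
  ],
)

```text
t: 21.0
tool_pos: [0.5597, -0.2188, 0.0117]
tool_rot: [-1.811, -2.566, 0.0]
contact_force: [-0.6, 0.3, -1.4]
opening: 0.0211
grip_force: 50.8
```

Call:
carry_out(
  moves=[
    {"x":0,"y":0,"z":0.04,"turn":0},
    {"x":0,"y":0,"z":0.04,"turn":0},
    {"x":0,"y":0,"z":0.03,"turn":0},
    {"x":0,"y":0,"z":0,"turn":0},
    {"x":0,"y":0,"z":0,"turn":0},
    {"x":0,"y":0,"z":0,"turn":0},
    {"x":0,"y":0,"z":0,"turn":0},
    {"x":0,"y":0,"z":0,"turn":0},
  ],
)

```text
t: 21.8
tool_pos: [0.56, -0.2189, 0.0096]
tool_rot: [1.811, 2.567, -0.0]
contact_force: [0.8, 0.5, -1.8]
opening: 0.0204
grip_force: 50.8
```

Call:
carry_out(
  moves=[
    {"x":0,"y":0,"z":0.03,"turn":0},
    {"x":0,"y":0,"z":0.02,"turn":0},
    {"x":0,"y":0,"z":0.02,"turn":0},
    {"x":0,"y":0,"z":0,"turn":0},
    {"x":0,"y":0,"z":0,"turn":0},
    {"x":0,"y":0,"z":0,"turn":0},
    {"x":0,"y":0,"z":0,"turn":0},
    {"x":0,"y":0,"z":0,"turn":0},
  ],
)

```text
t: 22.6
tool_pos: [0.56, -0.2189, 0.0083]
tool_rot: [-1.811, -2.567, 0.0]
contact_force: [-3.5, 3.4, 5.3]
opening: 0.0204
grip_force: 51.5
```

Contact with the floor. I'll release and lift.

Call:
carry_out(
  moves=[
    {"x":0,"y":0,"z":0,"turn":0},
    {"x":0,"y":0,"z":0,"turn":0},
    {"x":0,"y":0,"z":0,"turn":0},
    {"x":0,"y":0,"z":0,"turn":0},
    {"x":0,"y":0,"z":-0.2,"turn":0},
    {"x":0,"y":0,"z":-0.5,"turn":0},
    {"x":0,"y":0,"z":-0.9,"turn":0},
    {"x":0,"y":0,"z":-0.9,"turn":0},
  ],
  grip=36,
)

```text
t: 23.4
tool_pos: [0.56, -0.2189, 0.0717]
tool_rot: [1.811, 2.567, 0.0]
contact_force: [0.8, 0.3, 1.0]
opening: 0.0363
grip_force: 0.0
```

Call:
carry_out(
  moves=[
    {"x":0,"y":0,"z":-0.9,"turn":0},
    {"x":0,"y":0,"z":-0.9,"turn":0},
    {"x":0,"y":0,"z":-0.9,"turn":0},
    {"x":0,"y":0,"z":-0.5,"turn":0},
    {"x":0,"y":0,"z":0,"turn":0},
    {"x":0,"y":0,"z":0,"turn":0},
    {"x":0,"y":0,"z":0,"turn":0},
    {"x":0,"y":0,"z":0,"turn":0},
  ],
)

```text
t: 24.2
tool_pos: [0.5592, -0.2185, 0.1486]
tool_rot: [-1.809, -2.565, 0.0]
contact_force: [0.3, 0.2, -0.0]
opening: 0.0359
grip_force: 0.0
```

```bash
python3 w.py w9 scraper brush
```

```text
24.25 [ 0.5593 -0.2186  0.1488] yaw 1.912778691587181 tilt [-0.0021  0.0012 -1.    ] [-0.4964  0.0606  1.7456  0.      1.3379 -0.8384]
scraper {'pixel': [372.1, 185.2], 'confidence': 0.89} [[ 0.6037 -0.2086  0.    ]]
[([307.3, 141.6, 131.4, 87.1], 0.69)]
brush {'pixel': [420.1, 73.5], 'confidence': 0.73} [[ 0.6041 -0.1099  0.    ]]
[([311.5, 41.7, 228.1, 58.3], 0.94)]
```

View pics/w9.png

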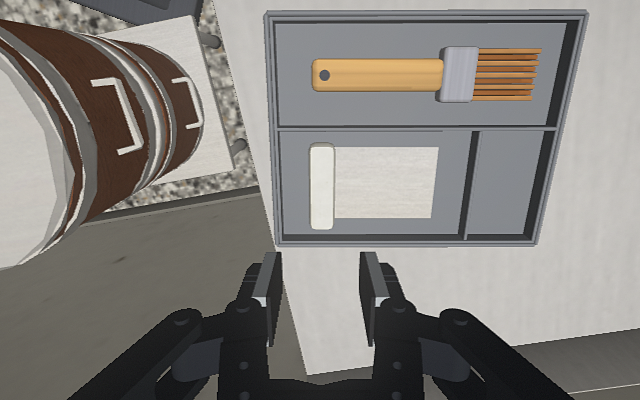

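Both tools lie flat in their compartments: the brush from (312,75) to (541,75), the scraper from (309,185) to (438,185). The gripper is clear of them.

```bash
python3 -c "
from station import ctrl
print(ctrl.finish_job())"
```

```text
the job is handed in; nothing more can be done
None
```

The job is handed in at about 24 s: the brush lies lengthwise in the long compartment and the scraper lengthwise in the wide one, both flat on the tray floor in the final wrist view and released.

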